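# Fetch the stone from behind the coolant bottles

## Task

The blue-green stone block on the grey supply tray is shut in by a bottle, a jar and a can. First move all three containers aside so that they stand together on the black mat, then put the stone flat on the middle of the white pad in the red work tray, and after that put every container back on the middle of its own coaster: the yellow-capped bottle on yellow, the blue-lidded jar on blue, the green can on green. Keep the containers upright throughout.

Things in the scene. Friction and masses are not known exactly. Their poses are not given: they have to be found in the camera images.
- bottle: Amber bottle with a yellow screw cap and a paper label, loose, upright, 120 mm tall, about 280 g. Origin: centre of its underside; z up along its axis. Body 56 mm across up to 72 mm height, tapering shoulder to 88 mm, then the cap, a plain cylinder 40 mm across from 86 to 120 mm height (good to grip from above).
- jar: White jar with a blue lid and a blue band, loose, upright, 116 mm tall, about 300 g. Origin: centre of its underside; z up. Jar 56 mm across, lid 55 mm across from 86 to 116 mm height.
- can: Green can with a yellow band, loose, upright, 118 mm tall (plus a flat 2 mm black cap on top), 54 mm across all the way, about 320 g. Origin: centre of its underside; z up.
- stone: Blue-green banded stone block, loose, 40 mm (its x) by 32 mm (its y) by 36 mm tall, about 130 g. Origin: centre of its underside; z up. At the start it lies at the middle of the grey supply tray, on the tray's floor, shut in by the three containers, which leave about 7 to 17 mm beside it and are far taller than it.
- coaster_yellow: Yellow round coaster, fixed, 68 mm across, 4 mm thick, the bottle centred on it at the start. Origin: centre of its underside, 8 mm above the table. The three coasters lie on the supply tray 60 mm from its middle: one on the robot's side, one left, one right (which is where varies), so neighbours stand 85 or 120 mm apart.
- coaster_blue: Blue round coaster, same size and origin as the yellow one, where the white jar with the blue lid stands at the start.
- coaster_green: Green round coaster, same size and origin, where the green can stands at the start.
- supply_tray: Flat grey supply tray, fixed, 240 mm (x) by 230 mm (y), floor 8 mm thick, a lip around it 14 mm high over the table. Origin: centre of its underside, at table height; the stone lies over it. Two low scraps (a purple offcut and a white stick) lie in its far corners.
- mat: Black rubber mat, fixed, 280 mm (its x) by 130 mm (its y), 4 mm thick: the empty side area. Origin: centre of its underside, at table height. It lies to the left or the right of the supply tray.
- work_tray: Red square work tray, fixed, 170 by 170 mm outside, walls 5 mm thick and 18 mm high, floor 5 mm thick, with a white round pad 64 mm across, 4 mm thick, in its middle (pad top 9 mm above the table). Origin: centre of its underside, at table height. It lies beside the supply tray, on the other side from the mat.
There are look-alikes about, which are no part of the job. Of the things that look like the can, the larger one is meant. There is more than one size of the work_tray; the one meant has the size given above.

How it is judged:
On the way, in this order (a step that is already met when the one before it is completed fails the run):
1. bottle, jar and can all stand upright and at rest on the black mat at the same time (their centres at least about 5 mm inside its edge) (x of bottle in the frame of mat between -0.135 and 0.135 m and y of bottle in the frame of mat between -0.06 and 0.06 m and z of bottle in the frame of mat between -0.004 and 0.01 m and angle between each of bottle, jar, can's own z axis and vertical below 0.12 rad and linear speed of each of bottle, jar, can below 0.02 m/s and angular speed of each of bottle, jar, can below 0.2 rad/s and x of jar in the frame of mat between -0.135 and 0.135 m and y of jar in the frame of mat between -0.06 and 0.06 m and z of jar in the frame of mat between -0.004 and 0.01 m and x of can in the frame of mat between -0.135 and 0.135 m and y of can in the frame of mat between -0.06 and 0.06 m and z of can in the frame of mat between -0.004 and 0.01 m), for 0.2 s.
2. the stone lies flat, released and at rest on the white pad in the red work tray, within 15 mm of its middle (horizontal distance between stone and work_tray below 0.015 m and z of stone in the frame of work_tray between 0.004 and 0.014 m and angle between stone's own z axis and vertical below 0.12 rad and linear speed of stone below 0.02 m/s and angular speed of stone below 0.2 rad/s and contact force between the fingers and stone below 0.1 N), for 0.2 s.
At the end, for the whole second after the job is handed in: The stone lies flat on the white pad of the red tray, its centre within 15 mm of the pad's centre; bottle, jar and can stand upright on the yellow, blue and green coaster respectively, each within 12 mm of its coaster's centre; everything is released and at rest (all of step 2 and horizontal distance between bottle and coaster_yellow below 0.012 m and z of bottle in the frame of coaster_yellow between -0.004 and 0.009 m and angle between each of bottle, jar, can's own z axis and vertical below 0.1 rad and linear speed of each of bottle, jar, can below 0.02 m/s and angular speed of each of bottle, jar, can below 0.2 rad/s and horizontal distance between jar and coaster_blue below 0.012 m and z of jar in the frame of coaster_blue between -0.004 and 0.009 m and horizontal distance between can and coaster_green below 0.012 m and z of can in the frame of coaster_green between -0.004 and 0.009 m); the robot touches nothing.
It fails at once if a container is tipped by more than about 30 degrees (angle between any of bottle, jar, can's own z axis and vertical above 0.52 rad).
It also fails if it takes over 138 s, if anything falls off the work surface, if the arm or the gripper's body presses on something with over 40 N, if the wrist force passes 120 N, or if a joint passes its speed limit or range.

## Robot

A 7-joint arm with a two-finger parallel gripper is mounted at the origin on the work surface. World frame = base frame: x ahead of the robot, y to its left, z up, the work surface at z = 0. Lengths are in m, angles in rad, forces in N, time in s.
With the tool pointing down it reaches from about 0.425 to 0.925 m from the base axis. Payload 6.8 kg.
Tool frame: the origin (TCP) lies at the very end of the fingers, on their centre line; the grasp point (between the pads) lies 19 mm behind it; z points along the fingers, y is the line along which they close (so a half turn about z gives the same grasp; the last joint's range is limited). The gripper opens to 85 mm and grips with 20 to 120 N. Pads are 22 mm wide; open, the fingers measure 114 mm over their backs; the gripper's body (76 mm by 85 mm) begins 54 mm behind the grasp point. The pads swing forward as they close: fully open they stand 13 mm farther back than shut.
Start: joints at [-1.384, 0.477, 0.022, 1.555, -0.011, 1.109, -0.083], TCP at [0.196, 0.646, 0.231] pointing down, gripper open.
Joint ranges: [-2.96, 2.96], [-0.34, 2.1], [-1.41, 1.46], [0.24, 2.44], [-1.37, 4.51], [0.17, 1.92], [-2.96, 2.96]. Speed limits (rad/s): [2.39, 2.39, 3.14, 3.14, 3.14, 3.14, 3.14].

## Interface

Orientations are given as a unit quaternion [w, x, y, z].
In Python, from station import bot gives the robot as it stands.
- The arm moves only by the tool jog_arm, never from a script. Its argument "motion" is a list of rows, each a list of 7 numbers: the turn, a rotation vector about the tool's x, y, z in rad, then the shift along the tool's x, y, z in mm, then the finger opening in mm, from 0 to 85.4. A call has 1 to 10 rows; each row is the pose to reach, as a shift and turn from the pose commanded when the call began, along the tool's axes at that moment; what a row does not reach only later rows make up. A row lasts 1/8 s, in which the tool goes at most 62.5 mm and 10.7 degrees, less where a joint would pass 70% of its speed; a pose out of reach is approached as far as the arm can. A call with a gripper value outside its range is refused whole. The fingers move at their own pace and stop on an object; "grip_force" is the grip in N (left out, the last holds). Time passes only in rows, so rows that repeat a pose let the fingers close. It gives the time, the measured TCP pose, the force, the opening and the grip force at its end, in the units of the state.
- bot.get_obs(): the state, without advancing time (a new reading comes with each control period).
- bot.read_camera(name): name is "side" or "top" or "wrist"; returns a dict with "pixels" (400x640x3 uint8, red, green, blue), "camera_matrix" (3x3 intrinsics, pixels), "distortion" ([k1, k2, p1, p2, k3] as OpenCV has them; the pictures are not rectified), "T" (4x4, takes a point from camera to world coordinates); the wrist camera has in their place "tool_from_camera" (4x4, takes a point from camera to tool coordinates, whose origin is the TCP and whose axes are the flange's). Camera axes: x right, y down, z forward; pixel columns grow to the right and rows downward; lengths in m; the calibration is good to about 2 mm. A picture is of the moment at which its call begins: read the wrist's pose just before it. There is no depth.
- bot.hand_in(): hands the job in; it is judged then, once.
Trained networks look in a picture, given as the dict that the camera call returned (one of the last four; its "shot" number tells which), for a name from the list of things; names that differ only in an ending like _2 or _b are one class to them, and where a whole thing is asked for, a point or a joint stands for the part that bears it (a point fixed in the world has none). Each returns a list of dicts, best first, with "score" (0 to 1); they miss things now and then, are a little off and sometimes report something else, mostly with a low value. They report only what shows in the picture. A call takes as long as a camera call. They do not tell look-alikes from the thing itself.
- bot.spot_in(thing, picture): "xy" ([column, row] in pixels, amid what is visible of it).
- bot.tip_of(thing, picture): "xy" ([column, row] in pixels: a listed point, or the origin of a listed thing).
The state is a dict: "t": time; "q": joint angles; "joint_vel": joint speeds; "joint_torque": joint torques, N m; "eef_pos": TCP position; "tool_rot": TCP orientation; "contact_force": force on the tool from outside, world axes, zero at the start; "torque": the same for the moment, N m; "gripper_width": opening from 0.0 (shut) to 1.0 (fully open); "grasp_force": force on a finger pad.
Only numpy, scipy, OpenCV 4.12 (cv2) and the standard library are available. Lean on these libraries where they do the work, as an engineer would, in place of code of your own. Each camera call takes 0.05 s, during which the arm holds its last target. There are 200 camera calls.

## Working session

There is one attempt and no reset: what is moved stays moved. The work goes in short steps, Python scripts to look and compute and a tool call to move; the robot and the scene stay as the last step left them, time stands still between calls to the robot, and variables do not carry over. Pictures are saved under pics/ and viewed, at most 14 in all, crops included, and the job is handed in when it is done.

Besides the shell and the picture viewer there is one more tool, called after ">>>" as name([rows], argument=value, ...), one row to a line, values as JSON. jog_arm: Moves the arm, as the interface text tells. Its arguments: {"type":"object","properties":{"motion":{"type":"array"},"grip_force":{"type":"number"}},"required":["motion"]}

```bash
ls; mkdir -p pics; python3 - <<'E'
from station import bot
import cv2
o=bot.get_obs()
print({k:o[k] for k in('t','eef_pos','tool_rot','gripper_width','contact_force')})
for n in('top','side'):
    p=bot.read_camera(n)
    cv2.imwrite(f'pics/{n}0.png',p['pixels'][:,:,::-1])
    print(n,p['T'],p['camera_matrix'],p['distortion'])
    for t in('bottle','jar','can','stone','supply_tray','mat','work_tray','coaster_yellow'):
        print(t,[(x['score'],x['xy']) for x in bot.tip_of(t,p)][:4])
E
```

```text
pics
{'t': 0.0, 'eef_pos': array([0.19594644, 0.64531703, 0.23033416]), 'tool_rot': array([-6.15849429e-05,  1.46845929e-01,  9.89158966e-01, -8.99548966e-04]), 'gripper_width': 1.0049092891744669, 'contact_force': array([ 0.48613828, -0.60672711,  0.33260615])}
top [[-0.00394786 -0.99820897  0.05969308  0.3885228 ]
 [-0.99996394  0.00438958  0.00727042 -0.02684288]
 [-0.00751943 -0.05966223 -0.9981903   1.05258271]
 [ 0.          0.          0.          1.        ]] [[441.78370223   0.         314.93726364]
 [  0.         441.78370223 196.86273275]
 [  0.           0.           1.        ]] [-0.09396536  0.          0.          0.          0.        ]
bottle [(0.89, [344.2, 145.6]), (0.64, [298.2, 151.2])]
jar [(0.75, [296.2, 151.7])]
can [(0.97, [323.9, 173.5]), (0.56, [325.0, 236.7])]
stone [(0.72, [320.0, 145.6])]
supply_tray [(0.66, [318.9, 152.7]), (0.28, [343.5, 143.8])]
mat [(0.86, [178.6, 175.3]), (0.21, [342.5, 139.0])]
work_tray [(0.83, [473.4, 264.0]), (0.71, [437.8, 167.6])]
coaster_yellow [(0.57, [342.8, 139.5])]
side [[-0.88768964 -0.3134829   0.33724706  0.1633684 ]
 [-0.46039814  0.61445069 -0.64069017  0.54000611]
 [-0.00637627 -0.72400195 -0.68976846  0.66662868]
 [ 0.          0.          0.          1.        ]] [[368.40345571   0.         319.56277048]
 [  0.         368.40345571 199.70914038]
 [  0.           0.           1.        ]] [-0.05480014  0.          0.          0.          0.        ]
bottle [(0.96, [291.2, 186.9]), (0.25, [273.3, 213.3])]
jar [(0.56, [274.7, 213.5])]
can [(0.78, [365.9, 230.1]), (0.77, [310.0, 200.9]), (0.56, [287.5, 198.9]), (0.46, [286.6, 198.6])]
stone []
supply_tray [(0.6, [285.6, 198.3])]
mat [(0.63, [221.0, 317.8])]
work_tray [(0.77, [427.2, 152.0]), (0.61, [346.4, 147.5])]
coaster_yellow []
```

View pics/top0.png

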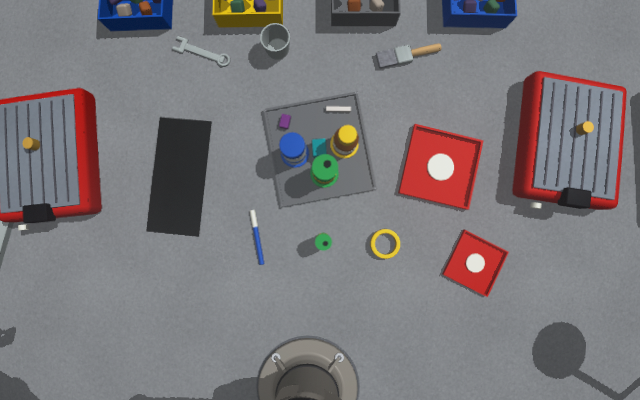

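View pics/side0.png

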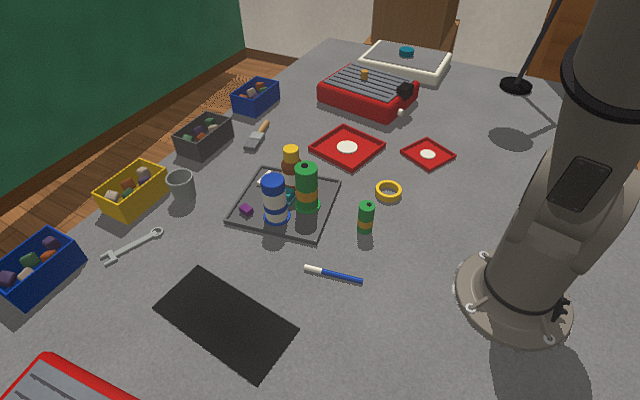

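The top view shows the jar (292,145), bottle (345,138), can (325,168), stone (320,147), mat (180,177), large red tray (440,167).

Possible confusions:
- **Can:** large green can at (325,168) or the small one at (323,242). I take the large one.
- **Work tray:** red tray at (440,167) or the smaller one at (475,264). I take the one that measures 170 mm.

Next I measure these by colour.

```bash
cat > h.py <<'E'
import numpy as np, cv2
from station import bot
from scipy.spatial.transform import Rotation as R
def quat(q): return R.from_quat([q[1],q[2],q[3],q[0]])
def shot(name):
    o=bot.get_obs(); p=bot.read_camera(name)
    if 'T' not in p:
        T=np.eye(4); T[:3,:3]=quat(o['tool_rot']).as_matrix(); T[:3,3]=o['eef_pos']
        p['T']=T@p['tool_from_camera']
    return p
def w(p,uv,z):
    uv=np.float64(uv).reshape(-1,1,2)
    n=cv2.undistortPoints(uv,p['camera_matrix'],p['distortion'])[:,0]
    d=np.c_[n,np.ones(len(n))]@p['T'][:3,:3].T; c=p['T'][:3,3]
    return (c+d*((z-c[2])/d[:,2])[:,None])[:,:2]
def mask(p,lo,hi): return cv2.inRange(cv2.cvtColor(p['pixels'],cv2.COLOR_RGB2HSV),np.array(lo),np.array(hi))
def blobs(m,amin=60):
    m=cv2.morphologyEx(m,cv2.MORPH_CLOSE,np.ones((3,3)))
    n,l,s,c=cv2.connectedComponentsWithStats(m)
    return sorted([(int(s[i,4]),c[i].round(1),l==i) for i in range(1,n) if s[i,4]>=amin],key=lambda b:-b[0])
def rect(p,m,z):
    """min-area rectangle of a blob on plane z: centre, sides mm, angle deg"""
    k=max(cv2.findContours(m.astype(np.uint8),cv2.RETR_EXTERNAL,cv2.CHAIN_APPROX_NONE)[0],key=len)
    (c,s,a)=cv2.minAreaRect((w(p,k[:,0],z)*1000).astype(np.float32))
    return np.round(c,1),np.round(s,1),round(a,1)
def tool(xyz):
    """shift in tool axes (mm) from measured pose to world xyz"""
    o=bot.get_obs(); r=quat(o['tool_rot'])
    return (r.inv().apply(np.array(xyz)-o['eef_pos'])*1000).round(1)
E
python3 - <<'E'
from h import *
p=shot('top')
crop=p['pixels'][80:300,230:520]; cv2.imwrite('pics/crop.png',cv2.resize(crop[:,:,::-1],None,fx=2.7,fy=2.7,interpolation=cv2.INTER_CUBIC))
def show(t,m,z,a=60,f=lambda c:True):
    for b in blobs(m,a)[:6]:
        if f(b[1]): print(t,b[0],b[1],w(p,b[1],z).round(4)[0],*rect(p,b[2],z))
inn=lambda c: 110<c[0]<515 and 80<c[1]<300
show('mat',mask(p,[0,0,0],[180,120,60]),.004,500,inn)
show('red',mask(p,[0,150,100],[6,255,255])|mask(p,[172,150,100],[180,255,255]),.018,500,inn)
show('pad',mask(p,[0,0,200],[180,60,255]),.009,60,inn)
show('blue',mask(p,[105,120,60],[125,255,255]),.128,60,inn)
show('green',mask(p,[50,120,60],[80,255,255]),.130,60,inn)
show('yel',mask(p,[20,150,100],[32,255,255]),.132,60,inn)
show('stone',mask(p,[83,100,40],[98,255,255]),.044,20,inn)
show('tray',mask(p,[0,0,60],[180,40,96]),.014,800,inn)
E
```

```text
mat 5968 [178.7 176.4] [0.5021 0.3093] [503.9 309.9] [129.2 278.5] 84.3
red 4440 [440.8 166.4] [ 0.5214 -0.3179] [ 522.1 -318.8] [170.9 170.8] 76.2
red 2154 [475.3 262.9] [ 0.293  -0.3962] [ 293.  -396.4] [119.5 117.3] 63.3
pad 533 [440.6 166.5] [ 0.5223 -0.32  ] [ 522.4 -319.8] [60.8 60.2] 89.9
pad 263 [475.2 262.5] [ 0.2931 -0.3991] [ 293.2 -398.7] [43.7 40.3] 89.1
pad 72 [338.4 108.1] [ 0.6645 -0.0765] [663.5 -75.5] [52.9  7.4] 89.8
blue 666 [292.8 147.9] [0.5477 0.0263] [544.2  26.4] [74.9 57.9] 24.0
blue 173 [258.1 245.5] [0.3425 0.0991] [342.4  99. ] [78.6  9.6] 10.4
green 658 [324.2 169.9] [ 0.5003 -0.0398] [500.2 -39.4] [54.6 67.6] 89.7
green 188 [322.5 241.5] [ 0.3506 -0.0355] [350.6 -35.5] [31.2 31.1] 89.8
yel 327 [385.  243.4] [ 0.346  -0.1654] [ 345.8 -165.5] [58.4 60.2] 89.5
yel 288 [347.2 134.1] [ 0.5759 -0.0887] [576.2 -89.3] [40.1 38.5] 89.8
yel 107 [342.9 150.9] [ 0.5401 -0.0793] [546.8 -78.9] [57.2 39.3] 70.3
stone 228 [318.4 146.6] [ 0.5649 -0.0279] [562.8 -28.2] [30.  44.2] 89.8
```

View pics/crop.png

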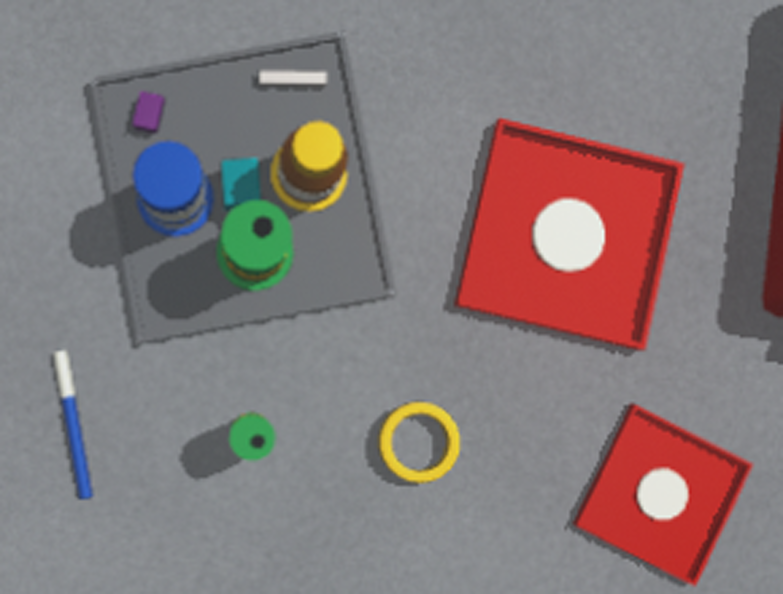

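The large can and the 171 mm tray are confirmed in the crop. The bottle is on the right, the jar on the left and the can on the robot's side. Next, the tray frame.

```bash
python3 - <<'E'
from h import *
p=shot('top')
px=lambda a:[(230+(c+.5)/2.7-.5,80+(r+.5)/2.7-.5) for c,r in a]
k=w(p,px([(88,85),(342,37),(393,296),(135,348)]),.014); print(k.round(4)); c=k.mean(0); print('c',c)
for i in range(4): d=k[(i+1)%4]-k[i]; print(np.linalg.norm(d).round(4),np.degrees(np.arctan2(d[1],d[0])).round(1))
print('jar,can,cap',w(p,px([(168,172)]),.128),w(p,px([(256,235)]),.130),w(p,px([(318,146)]),.132))
a=np.radians(-10.5 if 0 else np.degrees(np.arctan2(*(k[1]-k[2]+k[0]-k[3])[::-1])));u=np.array([np.cos(a),np.sin(a)]);v=np.array([-u[1],u[0]])
print('ang',np.degrees(a),'exp jar',c+.06*v,'bottle',c-.06*v,'can',c-.06*u)
o=bot.get_obs();print(quat(o['tool_rot']).as_matrix().round(3))
E
```

```text
[[ 0.657   0.1061]
 [ 0.6991 -0.1197]
 [ 0.4678 -0.1616]
 [ 0.4234  0.0638]]
c [ 0.56182843 -0.02784814]
0.2298 -79.4
0.2351 -169.7
0.2298 101.2
0.2374 10.3
jar,can,cap [[0.55739298 0.02818148]] [[ 0.50705402 -0.04046857]] [[ 0.57662945 -0.08928003]]
ang 10.26677551399142 exp jar [0.55113453 0.03119117] bottle [ 0.57252233 -0.08688745] can [ 0.50278911 -0.03854204]
[[-0.957  0.291 -0.   ]
 [ 0.291  0.957  0.   ]
 [ 0.     0.    -1.   ]]
```

>>> jog_arm([
  [0, 0, -0.1, -40, -40, -10, 85],
  [0, 0, -0.2, -90, -90, -20, 85],
  [0, 0, -0.3, -150, -147, -40, 85],
  [0, 0, -0.4, -210, -206, -60, 85],
  [0, 0, -0.475, -270, -264, -70, 85],
  [0, 0, -0.475, -330, -322, -70, 85],
  [0, 0, -0.475, -390, -381, -70, 85],
  [0, 0, -0.475, -440, -430, -70, 85],
  [0, 0, -0.475, -490, -478, -70, 85],
  [0, 0, -0.475, -527, -514, -70, 85],
])

```text
t: 2.25
eef_pos: [0.4927, 0.106, 0.3003]
tool_rot: [0.001, -0.09, 0.996, 0.0]
contact_force: [1.4, 0.4, 0.3]
gripper_width: 0.993
grasp_force: 0.0
```

```bash
python3 - <<'E'
from h import *
o=bot.get_obs();print(o['t'],o['eef_pos'],quat(o['tool_rot']).as_matrix().round(3))
p=shot('wrist');print(p['tool_from_camera'].round(3),p['T'].round(3))
cv2.imwrite('pics/w1.png',p['pixels'][:,:,::-1])
for t in('bottle','jar','can','stone','supply_tray'):
    print(t,[(x['score'],x['xy'],w(p,x['xy'],.012)) for x in bot.tip_of(t,p)][:3])
E
```

```text
2.25 [0.49271795 0.106023   0.30030471] [[-0.984 -0.179  0.001]
 [-0.179  0.984  0.001]
 [-0.001  0.001 -1.   ]]
[[ 0.001 -0.949 -0.316  0.082]
 [ 1.     0.002 -0.    -0.   ]
 [ 0.001 -0.316  0.949 -0.143]
 [ 0.     0.     0.     1.   ]] [[-0.181  0.933  0.312  0.412]
 [ 0.984  0.171  0.057  0.091]
 [-0.     0.317 -0.948  0.443]
 [ 0.     0.     0.     1.   ]]
bottle [(0.64, [188.3, 191.2], array([[ 0.57444034, -0.08718215]])), (0.24, [438.2, 189.4], array([[0.49988729, 0.30182861]]))]
jar [(0.93, [263.8, 192.8], array([[0.55541859, 0.03072789]]))]
can [(0.81, [219.2, 153.0], array([[ 0.50488635, -0.04348487]])), (0.74, [234.6, 38.7], array([[ 0.34765003, -0.03373326]]))]
stone [(0.85, [226.4, 189.8], array([[ 0.56120553, -0.02813466]]))]
supply_tray [(0.71, [231.1, 190.9], array([[ 0.56167764, -0.02066819]]))]
```

View pics/w1.png

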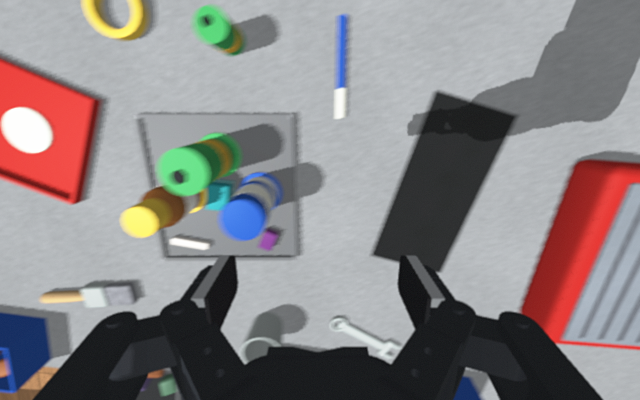

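The wrist view shows the can (185,168), bottle (150,215), jar (245,215) and stone (218,195). It agrees with the tray frame to within 5 mm, and both measurements put the stone at (0.561, -0.028). Next I go above the jar.

>>> jog_arm([
  [0, 0, 0, -20, -35, 20, 85],
  [0, 0, 0, -40, -70, 60, 85],
  [0, 0, 0, -47, -85, 100, 85],
  [0, 0, 0, -47, -85, 100, 85],
  [0, 0, 0, -47, -85, 100, 85],
])

```text
t: 3.18
eef_pos: [0.5536, 0.0347, 0.2009]
tool_rot: [0.0, -0.091, 0.996, 0.0]
contact_force: [0.8, -0.1, 0.3]
gripper_width: 0.995
grasp_force: 0.0
```

```bash
cat > look.py <<'E'
import sys
from h import *
o=bot.get_obs();print(o['t'],o['eef_pos'].round(4),'yaw_y',np.degrees(np.arctan2(*quat(o['tool_rot']).as_matrix()[1::-1,1])).round(2))
p=shot('wrist')
for a in sys.argv[1:]:
    t,z=a.split(':')
    print(t,[(x['score'],x['xy'],w(p,x['xy'],float(z)).round(4)) for x in bot.tip_of(t,p)][:3])
E
python3 look.py jar:.012 can:.012 stone:.008 bottle:.012; python3 -c "
from h import *
print(tool([.554,.031,.085]))
p=shot('wrist')
for b in blobs(mask(p,[105,120,60],[125,255,255]),1000): print(b[:2],rect(p,b[2],.128))"
```

```text
3.175 [0.5536 0.0347 0.2009] yaw_y 100.47
jar [(0.79, [310.8, 178.4], array([[0.555 , 0.0269]]))]
can [(0.69, [260.2, 127.8], array([[ 0.5074, -0.0401]]))]
stone [(0.97, [263.9, 176.1], array([[ 0.5636, -0.0296]]))]
bottle [(0.76, [211.1, 176.7], array([[ 0.5749, -0.0912]]))]
[  0.6  -2.6 116.1]
(3496, array([311.7, 207.2])) (array([550.9,  28.1]), array([57.8, 53.2]), 10.5)
(2308, array([ 17.6, 367.8])) (array([ 770.8, -223.7]), array([37. , 90.7]), 81.9)
```

>>> jog_arm([
  [0, 0, 0, 0, -5, 45, 85],
  [0, 0, 0, 0, -5, 90, 85],
  [0, 0, 0, 0, -5, 116, 85],
  [0, 0, 0, 0, -5, 116, 85],
  [0, 0, 0, 0, -5, 116, 40],
  [0, 0, 0, 0, -5, 116, 40],
  [0, 0, 0, 0, -5, 116, 40],
  [0, 0, 0, 0, -5, 116, 40],
  [0, 0, 0, 0, -5, 116, 40],
  [0, 0, 0, 0, -5, 116, 40],
], grip_force=60)

```text
t: 4.72
eef_pos: [0.5556, 0.0281, 0.0857]
tool_rot: [0.002, -0.09, 0.996, 0.0]
contact_force: [-0.9, 0.2, 6.0]
gripper_width: 0.636
grasp_force: 62.4
```

>>> jog_arm([
  [0, 0, 0, 0, 0, -25, 40],
  [0, 0, 0, 0, 0, -55, 40],
  [0, 0, 0, -8, 25, -60, 40],
  [0, 0, 0, -22, 70, -60, 40],
  [0, 0, 0, -38, 120, -60, 40],
  [0, 0, 0, -53, 170, -60, 40],
  [0, 0, 0, -68, 217, -60, 40],
  [0, 0, 0, -78, 250, -60, 40],
  [0, 0, 0, -82, 262, -60, 40],
  [0, 0, 0, -82, 262, -60, 40],
])

```text
t: 5.98
eef_pos: [0.5879, 0.3002, 0.144]
tool_rot: [0.0, -0.09, 0.996, -0.0]
contact_force: [0.9, -1.6, -3.6]
gripper_width: 0.634
grasp_force: 64.0
```

>>> jog_arm([
  [0, 0, 0, 0, 0, 30, 40],
  [0, 0, 0, 0, 0, 52, 40],
  [0, 0, 0, 0, 0, 63, 40],
  [0, 0, 0, 0, 0, 67, 40],
  [0, 0, 0, 0, 0, 67, 40],
  [0, 0, 0, 0, 0, 67, 85],
  [0, 0, 0, 0, 0, 67, 85],
  [0, 0, 0, 0, 0, 67, 85],
  [0, 0, 0, 0, 0, 20, 85],
  [0, 0, 0, 0, 0, -40, 85],
])

```text
t: 7.22
eef_pos: [0.587, 0.2998, 0.1836]
tool_rot: [-0.001, -0.09, 0.996, -0.001]
contact_force: [1.7, 1.1, 0.1]
gripper_width: 1.0
grasp_force: 0.0
```

>>> jog_arm([
  [0, 0, 0, 18, -40, -12, 85],
  [0, 0, 0, 42, -95, -12, 85],
  [0, 0, 0, 68, -152, -12, 85],
  [0, 0, 0, 93, -210, -12, 85],
  [0, 0, 0, 118, -265, -12, 85],
  [0, 0, 0, 136, -305, -12, 85],
  [0, 0, 0, 142, -320, -12, 85],
  [0, 0, 0, 142, -320, -12, 85],
])

```text
t: 8.22
eef_pos: [0.5058, -0.0404, 0.196]
tool_rot: [0.0, -0.089, 0.996, 0.0]
contact_force: [0.6, 1.1, -0.1]
gripper_width: 0.997
grasp_force: 0.0
```

```bash
python3 look.py can:.012 bottle:.012 coaster_blue:.012 stone:.008 jar:.004; python3 -c "
from h import *
print(tool([.505,-.040,.085]))
p=shot('wrist')
for b in blobs(mask(p,[50,120,60],[80,255,255]),1000): print(b[:2],rect(p,b[2],.130))
for b in blobs(mask(p,[105,120,60],[125,255,255]),1000): print(b[:2],rect(p,b[2],.012))
t=shot('top')
for b in blobs(mask(t,[105,120,60],[125,255,255]),200): print(b[:2],rect(t,b[2],.012))"
```

```text
8.225 [ 0.5058 -0.0404  0.196 ] yaw_y 100.23
can [(0.96, [317.9, 181.0], array([[ 0.5076, -0.0396]])), (0.9, [348.1, 35.0], array([[ 0.3521, -0.0368]])), (0.67, [585.7, 220.5], array([[0.4981, 0.2941]]))]
bottle [(0.75, [268.7, 224.9], array([[ 0.5744, -0.0901]]))]
coaster_blue [(0.84, [364.3, 228.9], array([[0.5583, 0.0291]]))]
stone []
jar [(0.71, [554.0, 278.0], array([[0.5859, 0.3007]]))]
[  1.3  -1.2 110.6]
(4415, array([315.2, 201.8])) (array([494.9, -43.8]), array([77.1, 53.7]), 12.5)
(1556, array([353.6,  18.5])) (array([370.4, -39.7]), array([22.5, 30.2]), 10.4)
(2178, array([620.1, 335.9])) (array([664.3, 424.8]), array([121.6,  60.9]), 29.4)
(1832, array([366.2, 225.3])) (array([554.,  33.]), array([57.7, 67.1]), 87.6)
(1611, array([ 22.5, 380.5])) (array([ 900.1, -411.5]), array([78.2, 88.1]), 82.1)
(1131, array([493.1,  45.2])) (array([337.9, 112.5]), array([84.2, 12.5]), 10.7)
(1736, array([135.7,  15.9])) (array([911.2, 433.6]), array([197.4,  81. ]), 87.2)
(1603, array([478. ,  14.1])) (array([ 907.1, -432.9]), array([ 72.2, 191.1]), 1.7)
(562, array([168.7, 131.7])) (array([610., 334.]), array([67.5, 60.6]), 63.4)
```

>>> jog_arm([
  [0, 0, 0, 0, 0, 40, 85],
  [0, 0, 0, 0, 0, 85, 85],
  [0, 0, 0, 0, 0, 111, 85],
  [0, 0, 0, 0, 0, 111, 85],
  [0, 0, 0, 0, 0, 111, 40],
  [0, 0, 0, 0, 0, 111, 40],
  [0, 0, 0, 0, 0, 111, 40],
  [0, 0, 0, 0, 0, 111, 40],
  [0, 0, 0, 0, 0, 111, 40],
  [0, 0, 0, 0, 0, 111, 40],
])

```text
t: 9.88
eef_pos: [0.5069, -0.0401, 0.0864]
tool_rot: [0.002, -0.09, 0.996, 0.0]
contact_force: [-1.2, -0.8, 6.8]
gripper_width: 0.624
grasp_force: 62.2
```

>>> jog_arm([
  [0, 0, 0, 0, 0, -25, 40],
  [0, 0, 0, 0, 8, -50, 40],
  [0, 0, 0, 3, 40, -55, 40],
  [0, 0, 0, 6, 90, -55, 40],
  [0, 0, 0, 9, 145, -55, 40],
  [0, 0, 0, 12, 200, -55, 40],
  [0, 0, 0, 15, 255, -55, 40],
  [0, 0, 0, 18, 310, -55, 40],
  [0, 0, 0, 21, 350, -55, 40],
  [0, 0, 0, 22, 368, -55, 40],
])

```text
t: 11.12
eef_pos: [0.417, 0.3206, 0.1402]
tool_rot: [0.0, -0.092, 0.996, 0.001]
contact_force: [-0.1, -0.9, -2.7]
gripper_width: 0.617
grasp_force: 63.9
```

>>> jog_arm([
  [0, 0, 0, 0, 0, 0, 40],
  [0, 0, 0, 0, 0, 25, 40],
  [0, 0, 0, 0, 0, 47, 40],
  [0, 0, 0, 0, 0, 58, 40],
  [0, 0, 0, 0, 0, 63, 40],
  [0, 0, 0, 0, 0, 63, 40],
  [0, 0, 0, 0, 0, 63, 85],
  [0, 0, 0, 0, 0, 63, 85],
  [0, 0, 0, 0, 0, 63, 85],
  [0, 0, 0, 0, 0, 20, 85],
])

```text
t: 12.38
eef_pos: [0.4163, 0.3166, 0.1179]
tool_rot: [-0.002, -0.09, 0.996, -0.002]
contact_force: [0.3, 1.0, 1.3]
gripper_width: 0.996
grasp_force: 0.0
```

>>> jog_arm([
  [0, 0, 0, 0, 0, -40, 85],
  [0, 0, 0, -8, -40, -75, 85],
  [0, 0, 0, -18, -95, -82, 85],
  [0, 0, 0, -29, -152, -82, 85],
  [0, 0, 0, -40, -210, -82, 85],
  [0, 0, 0, -52, -268, -82, 85],
  [0, 0, 0, -64, -328, -82, 85],
  [0, 0, 0, -75, -385, -82, 85],
  [0, 0, 0, -82, -427, -82, 85],
  [0, 0, 0, -82, -427, -82, 85],
])

```text
t: 13.62
eef_pos: [0.5756, -0.0919, 0.2019]
tool_rot: [0.0, -0.087, 0.996, -0.001]
contact_force: [-0.0, 0.1, 0.6]
gripper_width: 0.997
grasp_force: 0.0
```

```bash
python3 look.py can:.004 bottle:.012 coaster_blue:.012 coaster_green:.012 stone:.008 jar:.004; python3 -c "
from h import *
print(tool([.574,-.0890,.101]))
p=shot('wrist')
for b in blobs(mask(p,[20,150,100],[32,255,255]),500): print(b[:2],rect(p,b[2],.132))
"
```

```text
13.625 [ 0.5756 -0.0919  0.2019] yaw_y 99.96
can []
bottle [(0.96, [318.6, 180.7], array([[ 0.5783, -0.0905]]))]
coaster_blue []
coaster_green [(0.89, [371.3, 124.6], array([[ 0.5032, -0.0431]]))]
stone [(0.92, [371.3, 180.2], array([[ 0.5674, -0.0269]]))]
jar [(0.59, [610.6, 236.3], array([[0.5875, 0.2973]]))]
[  1.7  -2.9 100.8]
(2099, array([313.4, 208.3])) (array([571.5, -90.1]), array([46. , 38.3]), 11.8)
```

>>> jog_arm([
  [0, 0, 0, 0, 1, 40, 85],
  [0, 0, 0, 0, 1, 80, 85],
  [0, 0, 0, 0, 1, 101, 85],
  [0, 0, 0, 0, 1, 101, 85],
  [0, 0, 0, 0, 1, 101, 30],
  [0, 0, 0, 0, 1, 101, 30],
  [0, 0, 0, 0, 1, 101, 30],
  [0, 0, 0, 0, 1, 101, 30],
  [0, 0, 0, 0, 1, 101, 30],
  [0, 0, 0, 0, 1, 101, 30],
])

```text
t: 15.28
eef_pos: [0.5761, -0.0868, 0.1021]
tool_rot: [0.001, -0.09, 0.996, -0.0]
contact_force: [-0.5, -0.5, 6.7]
gripper_width: 0.452
grasp_force: 59.6
```

>>> jog_arm([
  [0, 0, 0, 0, 0, -25, 30],
  [0, 0, 0, 0, 5, -55, 30],
  [0, 0, 0, 0, 35, -60, 30],
  [0, 0, 0, 0, 85, -60, 30],
  [0, 0, 0, 0, 140, -60, 30],
  [0, 0, 0, 0, 195, -60, 30],
  [0, 0, 0, 0, 250, -60, 30],
  [0, 0, 0, 0, 305, -60, 30],
  [0, 0, 0, 0, 355, -60, 30],
  [0, 0, 0, 0, 390, -60, 30],
])

```text
t: 16.52
eef_pos: [0.5037, 0.3001, 0.1605]
tool_rot: [-0.0, -0.091, 0.996, 0.0]
contact_force: [1.3, -0.4, -2.4]
gripper_width: 0.45
grasp_force: 60.8
```

>>> jog_arm([
  [0, 0, 0, 0, 13, 0, 30],
  [0, 0, 0, 0, 13, 20, 30],
  [0, 0, 0, 0, 13, 45, 30],
  [0, 0, 0, 0, 13, 61, 30],
  [0, 0, 0, 0, 13, 68, 30],
  [0, 0, 0, 0, 13, 68, 30],
  [0, 0, 0, 0, 13, 68, 80],
  [0, 0, 0, 0, 13, 68, 80],
  [0, 0, 0, 0, 13, 68, 80],
  [0, 0, 0, 0, 13, 30, 80],
])

```text
t: 17.77
eef_pos: [0.5009, 0.3092, 0.1288]
tool_rot: [-0.002, -0.09, 0.996, -0.002]
contact_force: [-0.1, 0.3, 0.9]
gripper_width: 0.937
grasp_force: 0.0
```

>>> jog_arm([
  [0, 0, 0, 0, 0, -25, 80],
  [0, 0, 0, 0, -30, -45, 70],
  [0, 0, 0, 0, -85, -45, 70],
  [0, 0, 0, 0, -145, -45, 70],
  [0, 0, 0, 0, -205, -40, 70],
  [0, 0, 0, 0, -265, -30, 70],
  [0, 0, 0, 0, -315, -20, 70],
  [0, 0, 0, 0, -342, -20, 70],
  [0, 0, 0, 0, -342, -20, 70],
])

```text
t: 18.9
eef_pos: [0.5642, -0.0294, 0.1508]
tool_rot: [0.0, -0.088, 0.996, -0.001]
contact_force: [-0.1, 0.4, 1.1]
gripper_width: 0.823
grasp_force: 0.0
```

```bash
python3 look.py stone:.008 coaster_blue:.012 coaster_green:.012 coaster_yellow:.012; python3 -c "
from h import *
print(tool([.5625,-.028,.016]))
p=shot('wrist')
cv2.imwrite('pics/w2.png',p['pixels'][:,:,::-1])
for b in blobs(mask(p,[83,100,40],[98,255,255]),300): print(b[:2],rect(p,b[2],.044))
for lo,hi in(([20,150,100],[32,255,255]),([50,120,60],[80,255,255]),([105,120,60],[125,255,255])):
  for b in blobs(mask(p,lo,hi),1500): print(b[:2],rect(p,b[2],.012))
t=shot('top')
for lo,hi in(([20,150,100],[32,255,255]),([50,120,60],[80,255,255]),([105,120,60],[125,255,255])):
  for b in blobs(mask(t,lo,hi),200): print(b[:2],rect(t,b[2],.012))
"
```

```text
18.9 [ 0.5642 -0.0294  0.1508] yaw_y 100.05
stone [(0.88, [318.8, 189.9], array([[ 0.5649, -0.028 ]]))]
coaster_blue []
coaster_green [(0.82, [319.9, 132.6], array([[ 0.5066, -0.0374]]))]
coaster_yellow [(0.17, [372.6, 189.4], array([[0.5534, 0.0266]]))]
[  2.2  -3.1 134.8]
(1596, array([313.2, 193.5])) (array([559.3, -29.4]), array([46.2, 31.6]), 3.6)
(3814, array([311.7, 129.1])) (array([505.9, -40.9]), array([65.7, 66.1]), 10.5)
(3180, array([369.8, 188.6])) (array([553.6,  28.8]), array([65.6, 66.6]), 10.6)
(1507, array([ 21. , 382.6])) (array([ 893.4, -357.7]), array([64.7, 57.9]), 0.1)
(751, array([247. ,   7.6])) (array([911.2, 146.8]), array([175. ,  60.4]), 88.7)
(345, array([164.7, 169.2])) (array([519.6, 340.8]), array([43.8, 54.2]), 1.1)
(338, array([348.9, 144.8])) (array([ 574.3, -102.6]), array([36. , 62.5]), 82.4)
(328, array([385. , 243.4])) (array([ 340.3, -183.5]), array([66.1, 68. ]), 89.5)
(621, array([161.8, 209.3])) (array([424.6, 345.4]), array([76.2, 59.8]), 90.0)
(1736, array([135.7,  15.9])) (array([911.2, 433.6]), array([197.4,  81. ]), 87.2)
(1603, array([478. ,  14.1])) (array([ 907.1, -432.9]), array([ 72.2, 191.1]), 1.7)
(560, array([168.7, 131.7])) (array([610., 334.]), array([67.5, 60.6]), 63.4)
```

View pics/w2.png

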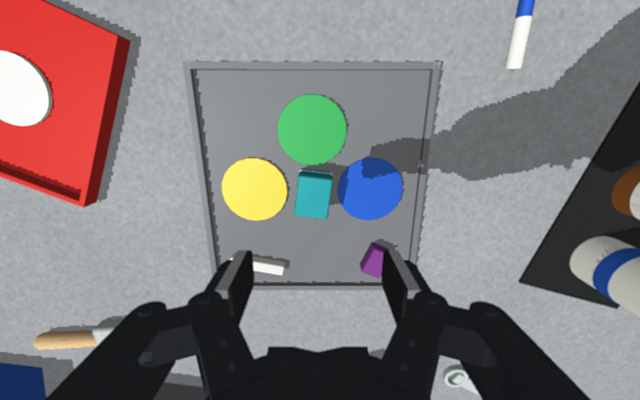

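The view shows the three coasters clear at (312,129), (254,189) and (371,188). The stone is at (313,195), turned about 6° from the tool axis, and there's free space to grip it.

>>> jog_arm([
  [0, 0, 0.05, 0, 0, 40, 70],
  [0, 0, 0.11, 0, 0, 85, 70],
  [0, 0, 0.11, 0, 0, 120, 70],
  [0, 0, 0.11, 0, 0, 135, 70],
  [0, 0, 0.11, 0, 0, 135, 70],
  [0, 0, 0.11, 0, 0, 135, 22],
  [0, 0, 0.11, 0, 0, 135, 22],
  [0, 0, 0.11, 0, 0, 135, 22],
  [0, 0, 0.11, 0, 0, 135, 22],
  [0, 0, 0.11, 0, 0, 135, 22],
], grip_force=50)

```text
t: 20.5
eef_pos: [0.5654, -0.0265, 0.0173]
tool_rot: [0.001, -0.035, 0.999, 0.0]
contact_force: [-0.3, -0.6, 6.7]
gripper_width: 0.366
grasp_force: 50.7
```

>>> jog_arm([
  [0, 0, 0, 0, 0, 0, 22],
  [0, 0, 0, 0, 0, -30, 22],
  [0, 0, 0, 0, 0, -65, 22],
])

```text
t: 20.88
eef_pos: [0.5636, -0.0264, 0.0814]
tool_rot: [-0.001, -0.035, 0.999, 0.0]
contact_force: [-0.2, -0.7, -0.2]
gripper_width: 0.369
grasp_force: 49.8
```

```bash
python3 -c "
from h import *
o=bot.get_obs(); print(o['gripper_width'],o['grasp_force'],o['eef_pos'],quat(o['tool_rot']).as_matrix().round(3)); print(tool([.522,-.320,.08]))
p=shot('wrist')
for b in blobs(mask(p,[0,0,200],[180,60,255]),1000): print(b[:2],rect(p,b[2],.009))
print([(x['score'],x['xy'],w(p,x['xy'],.061)) for x in bot.spot_in('stone',p)][:2])
"
```

```text
0.3689393847473075 49.778358936309814 [ 0.56355571 -0.02635924  0.08141613] [[-0.998 -0.07  -0.001]
 [-0.07   0.998 -0.   ]
 [ 0.001  0.    -1.   ]]
[  62.  -290.     1.5]
[(0.67, [314.4, 267.0], array([[ 0.58209466, -0.02707506]]))]
```

>>> jog_arm([
  [0, 0, 0, 6, -28, 0, 22],
  [0, 0, 0, 16, -75, 0, 22],
  [0, 0, 0, 28, -130, 0, 22],
  [0, 0, 0, 40, -185, 0, 22],
  [0, 0, 0, 51, -240, 0, 22],
  [0, 0, 0, 59, -275, 0, 22],
  [0, 0, 0, 62, -290, 0, 22],
  [0, 0, 0, 62, -290, 0, 22],
])

```text
t: 21.98
eef_pos: [0.5223, -0.3201, 0.0804]
tool_rot: [-0.0, -0.035, 0.999, 0.0]
contact_force: [-0.2, 0.5, -0.9]
gripper_width: 0.369
grasp_force: 49.9
```

```bash
python3 -c "
from h import *
o=bot.get_obs(); print(o['eef_pos'])
p=shot('wrist')
cv2.imwrite('pics/w3.png',p['pixels'][:,:,::-1])
for b in blobs(mask(p,[0,0,200],[180,60,255]),500): print(b[:2],rect(p,b[2],.009))
for b in blobs(mask(p,[0,150,70],[6,255,255])|mask(p,[172,150,70],[180,255,255]),2000): print(b[:2],rect(p,b[2],.018))
print([(x['score'],x['xy'],w(p,x['xy'],0)) for x in bot.tip_of('work_tray',p)][:2])
"
```

```text
[ 0.52233297 -0.32007276  0.08038832]
(4072, array([454.6, 266.8])) (array([ 556.1, -187.4]), array([93.3, 98.5]), 76.2)
(3026, array([317.5, 199.7])) (array([ 513.7, -320.1]), array([49.5, 63.5]), 3.1)
(617, array([569.9, 372.3])) (array([671.4, -62.9]), array([64.3, 12.6]), 88.9)
(32407, array([316.2, 177.2])) (array([ 521.2, -319.7]), array([168.9, 169.5]), 76.4)
(26803, array([ 43.2, 247.8])) (array([ 595.5, -537. ]), array([ 80. , 302.9]), 75.5)
[(0.76, [317.6, 210.1], array([[ 0.52285158, -0.31991196]]))]
```

View pics/w3.png

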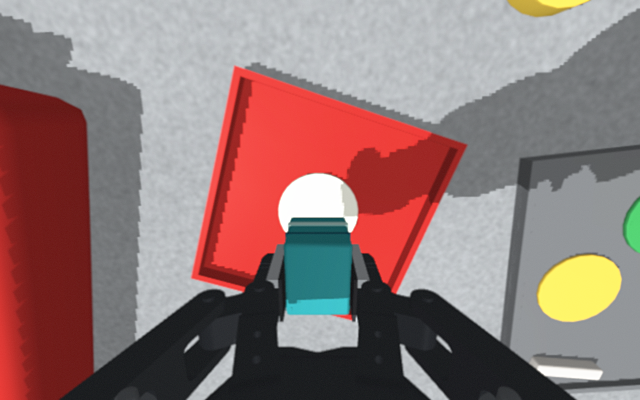

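The stone is held at (318,265) over the white pad at (318,205), and the tray centre measures (0.521, -0.320). Next I lower it and release.

>>> jog_arm([
  [0, 0, 0, 0, 0, 25, 22],
  [0, 0, 0, 0, 0, 48, 22],
  [0, 0, 0, 0, 0, 58, 22],
  [0, 0, 0, 0, 0, 62, 22],
  [0, 0, 0, 0, 0, 62, 22],
  [0, 0, 0, 0, 0, 62, 60],
  [0, 0, 0, 0, 0, 62, 60],
  [0, 0, 0, 0, 0, 62, 60],
  [0, 0, 0, 0, 0, 25, 60],
  [0, 0, 0, 0, 0, -35, 60],
])

```text
t: 23.32
eef_pos: [0.5214, -0.3192, 0.1152]
tool_rot: [-0.002, -0.035, 0.999, 0.001]
contact_force: [1.0, -0.8, -0.1]
gripper_width: 0.703
grasp_force: 0.0
```

```bash
python3 -c "
from h import *
o=bot.get_obs(); print(o['t'],o['eef_pos'])
p=shot('wrist'); t=shot('top')
for q,a in((p,2000),(t,100)):
  for b in blobs(mask(q,[83,80,40],[98,255,255]),a): print(b[:2],rect(q,b[2],.045))
print([(x['score'],x['xy'],w(p,x['xy'],.009)) for x in bot.tip_of('stone',p)][:2])
for th,z in(('bottle',.004),('jar',.004),('can',.004)): print(th,[(x['score'],x['xy'],w(t,x['xy'],z)) for x in bot.tip_of(th,t)][:3])
cv2.imwrite('pics/t3.png',t['pixels'][:,:,::-1])
"
```

```text
23.325 [ 0.52140539 -0.31916982  0.11522676]
(2022, array([316. , 209.1])) (array([ 517.8, -320.6]), array([44.4, 31.1]), 4.1)
(174, array([444.2, 167.5])) (array([ 519.8, -317.3]), array([37.2, 35.3]), 5.8)
[(0.69, [314.5, 202.5], array([[ 0.52371446, -0.32160255]]))]
bottle [(0.87, [177.7, 175.2], array([[0.50505975, 0.31180305]]))]
jar [(0.67, [183.3, 140.5], array([[0.58962485, 0.29963969]]))]
can [(0.72, [325.6, 238.9], array([[ 0.35147806, -0.04404144]]))]
```

View pics/t3.png

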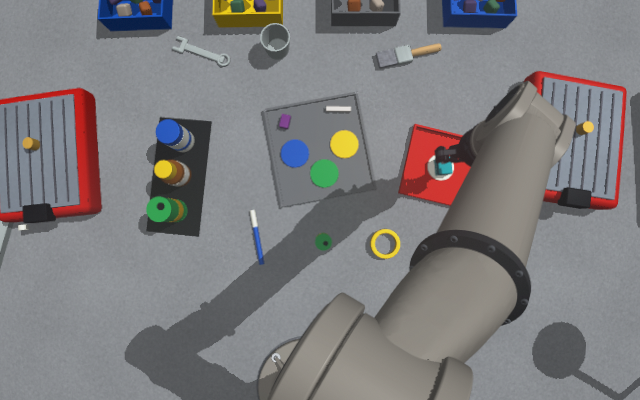

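The top view shows the stone on the pad, about 2 mm off its centre. The bottle, jar and can stand on the mat at (170,172), (173,135) and (165,208). The next move takes the arm back above the bottle.

>>> jog_arm([
  [0, 0, 0, 0, 30, -50, 80],
  [0, 0, 0, 0, 85, -85, 80],
  [0, 0, -0.06, -5, 145, -85, 80],
  [0, 0, -0.11, -8, 207, -85, 80],
  [0, 0, -0.11, -10, 269, -85, 80],
  [0, 0, -0.11, -13, 331, -85, 80],
  [0, 0, -0.11, -15, 393, -85, 80],
  [0, 0, -0.11, -18, 455, -85, 80],
  [0, 0, -0.11, -20, 515, -85, 80],
  [0, 0, -0.11, -23, 570, -85, 80],
])

```text
t: 24.88
eef_pos: [0.5044, 0.2521, 0.1993]
tool_rot: [-0.001, -0.09, 0.996, -0.001]
contact_force: [0.7, 1.0, -0.2]
gripper_width: 0.937
grasp_force: 0.0
```

```bash
python3 -c "
from h import *
o=bot.get_obs(); print(o['t'],o['eef_pos'])
p=shot('wrist'); 
for th,z in(('bottle',.004),('jar',.004),('can',.004)): print(th,[(x['score'],x['xy'],w(p,x['xy'],z)) for x in bot.tip_of(th,p)][:3])
for b in blobs(mask(p,[18,150,100],[34,255,255]),1000): print(b[:2],rect(p,b[2],.124),rect(p,b[2],.012))
print(tool([.502,.3095,.093]))
t=shot('top')
for lo,hi in(([20,120,100],[34,255,255]),([50,120,60],[80,255,255]),([105,120,60],[125,255,255])):
  for b in blobs(mask(t,lo,hi),300):
    if 260<b[1][0]<370: print(b[:2],rect(t,b[2],.012))
"
```

```text
24.875 [0.50436399 0.25212891 0.19925951]
bottle [(0.57, [361.5, 186.0], array([[0.50480593, 0.30748829]]))]
jar [(0.63, [340.8, 242.9], array([[0.58585263, 0.2984373 ]]))]
can [(0.64, [383.4, 116.7], array([[0.42024802, 0.31320769]]))]
(1636, array([380.9, 212.8])) (array([500.7, 303.8]), array([47.8, 42.9]), 4.7) (array([539.8, 337.8]), array([72.3, 64.9]), 4.7)
[ -8.5  58.3 106. ]
(627, array([343.8, 143.8])) (array([577.2, -88.4]), array([65.9, 64.6]), 44.4)
(602, array([323.9, 173. ])) (array([507.3, -39.8]), array([64. , 61.9]), 89.7)
(622, array([294.4, 152.9])) (array([556.7,  29. ]), array([64.3, 64.9]), 89.8)
```

>>> jog_arm([
  [0, 0, 0, -5, 35, 0, 80],
  [0, 0, 0, -9, 57, 20, 80],
  [0, 0, 0, -9, 57, 60, 80],
  [0, 0, 0, -9, 57, 95, 80],
  [0, 0, 0, -9, 57, 106, 80],
  [0, 0, 0, -9, 57, 106, 80],
  [0, 0, 0, -9, 57, 106, 30],
  [0, 0, 0, -9, 57, 106, 30],
  [0, 0, 0, -9, 57, 106, 30],
  [0, 0, 0, -9, 57, 106, 30],
], grip_force=60)

```text
t: 26.38
eef_pos: [0.5052, 0.3081, 0.0963]
tool_rot: [0.001, -0.09, 0.996, 0.001]
contact_force: [-0.5, -1.5, 6.0]
gripper_width: 0.449
grasp_force: 59.8
```

>>> jog_arm([
  [0, 0, 0, 0, 0, 0, 30],
  [0, 0, 0, 0, 0, 0, 30],
  [0, 0, 0, 0, 0, -30, 30],
  [0, 0, 0, 0, 0, -60, 30],
])

```text
t: 26.88
eef_pos: [0.5037, 0.3076, 0.1553]
tool_rot: [-0.001, -0.09, 0.996, -0.0]
contact_force: [0.4, -0.2, -1.9]
gripper_width: 0.45
grasp_force: 60.7
```

```bash
python3 -c "
from h import *
o=bot.get_obs(); print(o['t'],o['eef_pos'],o['gripper_width'],o['contact_force'])
print(tool([.576,-.0885,o['eef_pos'][2]]))"
```

```text
26.875 [0.50368738 0.30763921 0.1552629 ] 0.4495325506647754 [ 0.39711723 -0.2160647  -1.92205668]
[-1.000e-01 -4.027e+02  2.000e-01]
```

>>> jog_arm([
  [0, 0, 0, 0, -30, 0, 30],
  [0, 0, 0, 0, -80, 0, 30],
  [0, 0, 0, 0, -135, 0, 30],
  [0, 0, 0, 0, -190, 0, 30],
  [0, 0, 0, 0, -245, 0, 30],
  [0, 0, 0, 0, -300, 0, 30],
  [0, 0, 0, 0, -350, 0, 30],
  [0, 0, 0, 0, -385, 0, 30],
  [0, 0, 0, 0, -402, 0, 30],
  [0, 0, 0, 0, -402, 0, 30],
])

```text
t: 28.12
eef_pos: [0.5761, -0.088, 0.1547]
tool_rot: [-0.0, -0.089, 0.996, 0.0]
contact_force: [0.2, 1.3, -3.3]
gripper_width: 0.45
grasp_force: 60.9
```

```bash
python3 -c "
from h import *
o=bot.get_obs(); print(o['t'],o['eef_pos'],o['gripper_width'],o['contact_force'])
print(tool([.576,-.0885,.1025]))"
```

```text
28.125 [ 0.57614378 -0.08803061  0.15470672] 0.4495671113598011 [ 0.15046737  1.30917936 -3.32925976]
[ 0.2 -0.4 52.2]
```

>>> jog_arm([
  [0, 0, 0, 0, 0, 22, 30],
  [0, 0, 0, 0, 0, 42, 30],
  [0, 0, 0, 0, 0, 50, 30],
  [0, 0, 0, 0, 0, 53, 30],
  [0, 0, 0, 0, 0, 53, 30],
  [0, 0, 0, 0, 0, 53, 80],
  [0, 0, 0, 0, 0, 53, 80],
  [0, 0, 0, 0, 0, 53, 80],
  [0, 0, 0, 0, 0, 20, 85],
  [0, 0, 0, 0, 0, -40, 85],
])

```text
t: 29.38
eef_pos: [0.5746, -0.0872, 0.1937]
tool_rot: [-0.003, -0.09, 0.996, 0.0]
contact_force: [1.1, 0.6, 0.3]
gripper_width: 0.995
grasp_force: 0.0
```

```bash
python3 -c "
from h import *
o=bot.get_obs(); print(o['t'],o['eef_pos'])
p=shot('wrist')
cv2.imwrite('pics/w4.png',p['pixels'][:,:,::-1])
for th in('bottle','coaster_yellow'): print(th,[(x['score'],x['xy'],w(p,x['xy'],.012)) for x in bot.tip_of(th,p)][:3])
print(tool([.419,.317,.2]))"
```

```text
29.375 [ 0.57464772 -0.08719328  0.19365866]
bottle [(0.71, [318.6, 179.2], array([[ 0.57239494, -0.08614457]]))]
coaster_yellow []
[ 84.5 427.   -3. ]
```

View pics/w4.png

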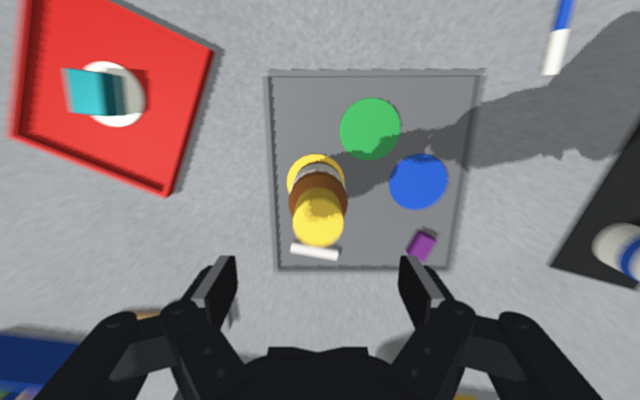

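The bottle stands upright at (318,200), with an even rim of yellow coaster showing behind it. Next, the can.

>>> jog_arm([
  [0, 0, 0, 7, 35, -3, 85],
  [0, 0, 0, 18, 92, -3, 85],
  [0, 0, 0, 30, 152, -3, 85],
  [0, 0, 0, 42, 212, -3, 85],
  [0, 0, 0, 54, 272, -3, 85],
  [0, 0, 0, 65, 332, -3, 85],
  [0, 0, 0, 76, 387, -3, 85],
  [0, 0, 0, 84, 426, -3, 85],
  [0, 0, 0, 84, 426, -3, 85],
])

```text
t: 30.65
eef_pos: [0.4148, 0.3197, 0.1965]
tool_rot: [-0.001, -0.093, 0.996, -0.0]
contact_force: [0.2, -0.1, -0.3]
gripper_width: 0.997
grasp_force: 0.0
```

```bash
python3 look.py can:.004 jar:.004; python3 -c "
from h import *
p=shot('wrist')
for b in blobs(mask(p,[50,120,60],[80,255,255]),1000): print(b[:2],rect(p,b[2],.122))
print(tool([.418,.317,.0775]))"
```

```text
30.65 [0.4148 0.3197 0.1965] yaw_y 100.7
can [(0.33, [282.2, 292.3], array([[0.5849, 0.3019]]))]
jar [(0.65, [279.2, 293.3], array([[0.5873, 0.298 ]]))]
(3649, array([318. , 206.2])) (array([414.8, 312.8]), array([64. , 55.3]), 31.7)
(1917, array([ 19.6, 198.8])) (array([450.4,  80.4]), array([32.7, 44.6]), 81.1)
[ -0.7   2.3 119.7]
```

>>> jog_arm([
  [0, 0, 0, -1, -1, 40, 85],
  [0, 0, 0, -1, -1, 85, 85],
  [0, 0, 0, -1, -1, 112, 85],
  [0, 0, 0, -1, -1, 119, 85],
  [0, 0, 0, -1, -1, 119, 85],
  [0, 0, 0, -1, -1, 119, 40],
  [0, 0, 0, -1, -1, 119, 40],
  [0, 0, 0, -1, -1, 119, 40],
  [0, 0, 0, -1, -1, 119, 40],
  [0, 0, 0, -1, -1, 119, 40],
])

```text
t: 32.1
eef_pos: [0.4193, 0.316, 0.0801]
tool_rot: [0.001, -0.09, 0.996, 0.001]
contact_force: [-0.8, -0.8, 4.5]
gripper_width: 0.619
grasp_force: 61.9
```

>>> jog_arm([
  [0, 0, 0, 0, 0, 0, 40],
  [0, 0, 0, 0, 0, -30, 40],
  [0, 0, 0, 0, 0, -60, 40],
  [0, 0, 0, 0, 0, -60, 40],
])

```text
t: 32.6
eef_pos: [0.4197, 0.3168, 0.141]
tool_rot: [0.002, -0.09, 0.996, 0.002]
contact_force: [0.7, 0.4, -3.3]
gripper_width: 0.621
grasp_force: 63.7
```

```bash
python3 -c "
from h import *
o=bot.get_obs(); print(o['t'],o['eef_pos'],o['gripper_width'],o['contact_force'])
print(tool([.5065,-.0403,o['eef_pos'][2]]))"
```

```text
32.6 [0.41970423 0.31676563 0.14102586] 0.6213958135424827 [ 0.65662798  0.44080625 -3.29844565]
[ -21.4 -366.8   -1. ]
```

>>> jog_arm([
  [0, 0, 0, -2, -30, 0, 40],
  [0, 0, 0, -5, -80, 0, 40],
  [0, 0, 0, -8, -130, 0, 40],
  [0, 0, 0, -11, -180, 0, 40],
  [0, 0, 0, -14, -230, 0, 40],
  [0, 0, 0, -17, -280, 0, 40],
  [0, 0, 0, -19, -325, 0, 40],
  [0, 0, 0, -21, -355, 0, 40],
  [0, 0, 0, -21, -367, 0, 40],
  [0, 0, 0, -21, -367, 0, 40],
])

```text
t: 33.85
eef_pos: [0.5044, -0.0417, 0.1381]
tool_rot: [-0.001, -0.09, 0.996, 0.0]
contact_force: [-1.1, 0.5, -2.6]
gripper_width: 0.616
grasp_force: 63.9
```

```bash
python3 -c "
from h import *
o=bot.get_obs(); print(o['t'],o['eef_pos'],o['gripper_width'],o['contact_force'])
print(tool([.5065,-.0403,.0865]))"
```

```text
33.85 [ 0.50435777 -0.04171077  0.13812706] 0.6161742299900935 [-1.13688311  0.53107593 -2.63421011]
[-2.4  1.  51.6]
```

>>> jog_arm([
  [0, 0, 0, -1, 1, 22, 40],
  [0, 0, 0, -1, 1, 42, 40],
  [0, 0, 0, -1, 1, 49, 40],
  [0, 0, 0, -1, 1, 52, 40],
  [0, 0, 0, -1, 1, 52, 40],
  [0, 0, 0, -1, 1, 52, 80],
  [0, 0, 0, -1, 1, 52, 80],
  [0, 0, 0, -1, 1, 52, 80],
  [0, 0, 0, -1, 1, 10, 80],
  [0, 0, 0, -1, 1, -50, 80],
])

```text
t: 35.1
eef_pos: [0.5045, -0.0404, 0.1887]
tool_rot: [-0.002, -0.09, 0.996, -0.0]
contact_force: [0.4, 0.9, -0.9]
gripper_width: 0.936
grasp_force: 0.0
```

```bash
python3 -c "
from h import *
o=bot.get_obs(); print(o['t'],o['eef_pos'])
p=shot('wrist')
for th in('can','bottle','coaster_blue','coaster_green'): print(th,[(x['score'],x['xy'],w(p,x['xy'],.012)) for x in bot.tip_of(th,p)][:3])
for b in blobs(mask(p,[105,120,60],[125,255,255]),1500): print(b[:2],rect(p,b[2],.012))
print(tool([.587,.2995,.195]))"
```

```text
35.1 [ 0.50449321 -0.04044381  0.18866027]
can [(0.91, [349.2, 33.1], array([[ 0.34962086, -0.03693781]])), (0.67, [317.5, 182.2], array([[ 0.50508419, -0.04034237]]))]
bottle [(0.73, [268.7, 230.7], array([[ 0.57660501, -0.0884261 ]]))]
coaster_blue [(0.75, [366.2, 231.0], array([[0.55521838, 0.02999018]]))]
coaster_green []
(1773, array([370.5, 231. ])) (array([555.4,  35.8]), array([67.5, 55.4]), 1.1)
[-141.1  319.7   -6.2]
```

Can and bottle are within about 2 mm of where they belong. Next, the jar.

>>> jog_arm([
  [0, 0, 0, -15, 33, -6, 85],
  [0, 0, 0, -38, 85, -6, 85],
  [0, 0, 0, -62, 140, -6, 85],
  [0, 0, 0, -86, 195, -6, 85],
  [0, 0, 0, -110, 250, -6, 85],
  [0, 0, 0, -132, 300, -6, 85],
  [0, 0, 0, -141, 320, -6, 85],
  [0, 0, 0, -141, 320, -6, 85],
])

```text
t: 36.35
eef_pos: [0.5862, 0.3005, 0.1928]
tool_rot: [-0.001, -0.091, 0.996, -0.001]
contact_force: [-0.6, -0.9, -0.1]
gripper_width: 0.995
grasp_force: 0.0
```

```bash
python3 look.py jar:.004; python3 -c "
from h import *
p=shot('wrist')
for b in blobs(mask(p,[105,120,60],[125,255,255]),1500): print(b[:2],rect(p,b[2],.120))
print(tool([.587,.2995,.0775]))"
```

```text
36.35 [0.5862 0.3005 0.1928] yaw_y 100.45
jar [(0.81, [315.7, 178.6], array([[0.5861, 0.2981]]))]
(3483, array([321.3, 209.1])) (array([584.9, 299.2]), array([57.7, 53.9]), 37.3)
(3305, array([ 79.9, 107.1])) (array([538.7, 113.7]), array([44.9, 44.8]), 49.0)
[ -0.5   3.1 116.7]
```

>>> jog_arm([
  [0, 0, 0, 0, 0, 40, 85],
  [0, 0, 0, 0, 0, 85, 85],
  [0, 0, 0, 0, 0, 110, 85],
  [0, 0, 0, 0, 0, 116, 85],
  [0, 0, 0, 0, 0, 116, 85],
  [0, 0, 0, 0, 0, 116, 40],
  [0, 0, 0, 0, 0, 116, 40],
  [0, 0, 0, 0, 0, 116, 40],
  [0, 0, 0, 0, 0, 116, 40],
  [0, 0, 0, 0, 0, 116, 40],
])

```text
t: 37.75
eef_pos: [0.5881, 0.3001, 0.0805]
tool_rot: [0.001, -0.09, 0.996, 0.001]
contact_force: [-0.9, -0.4, 6.1]
gripper_width: 0.635
grasp_force: 63.2
```

>>> jog_arm([
  [0, 0, 0, 0, 0, 0, 40],
  [0, 0, 0, 0, 0, -30, 40],
  [0, 0, 0, 0, 0, -60, 40],
  [0, 0, 0, 0, 0, -60, 40],
])

```text
t: 38.25
eef_pos: [0.5886, 0.3003, 0.1413]
tool_rot: [0.002, -0.09, 0.996, 0.001]
contact_force: [-0.6, 0.1, -2.8]
gripper_width: 0.634
grasp_force: 64.1
```

```bash
python3 -c "
from h import *
o=bot.get_obs(); print(o['t'],o['eef_pos'],o['gripper_width'],o['contact_force'])
print(tool([.555,.029,o['eef_pos'][2]]))"
```

```text
38.25 [0.58858157 0.30031634 0.14129948] 0.6342052398812608 [-0.57561752  0.13580262 -2.81779979]
[  81.7 -260.9   -0.8]
```

>>> jog_arm([
  [0, 0, 0, 9, -28, 0, 40],
  [0, 0, 0, 23, -73, 0, 40],
  [0, 0, 0, 38, -120, 0, 40],
  [0, 0, 0, 53, -168, 0, 40],
  [0, 0, 0, 67, -213, 0, 40],
  [0, 0, 0, 77, -246, 0, 40],
  [0, 0, 0, 82, -261, 0, 40],
  [0, 0, 0, 82, -261, 0, 40],
])

```text
t: 39.25
eef_pos: [0.5528, 0.0277, 0.1382]
tool_rot: [-0.0, -0.089, 0.996, 0.0]
contact_force: [-0.2, 0.3, -2.7]
gripper_width: 0.632
grasp_force: 64.2
```

```bash
python3 -c "
from h import *
o=bot.get_obs(); print(o['t'],o['eef_pos'],o['gripper_width'],o['contact_force'])
print(tool([.555,.029,.0865]))"
```

```text
39.25 [0.5527597  0.02773496 0.13821617] 0.6319240434763697 [-0.21783478  0.25454684 -2.73130773]
[-2.5  0.8 51.7]
```

>>> jog_arm([
  [0, 0, 0, -1, 1, 22, 40],
  [0, 0, 0, -1, 1, 42, 40],
  [0, 0, 0, -1, 1, 49, 40],
  [0, 0, 0, -1, 1, 52, 40],
  [0, 0, 0, -1, 1, 52, 40],
  [0, 0, 0, -1, 1, 52, 80],
  [0, 0, 0, -1, 1, 52, 80],
  [0, 0, 0, -1, 1, 52, 80],
  [0, 0, 0, -1, 1, 10, 80],
  [0, 0, 0, -1, 1, -50, 80],
])

```text
t: 40.5
eef_pos: [0.5528, 0.0292, 0.1884]
tool_rot: [-0.002, -0.09, 0.996, -0.0]
contact_force: [1.8, 0.3, 0.6]
gripper_width: 0.934
grasp_force: 0.0
```

>>> jog_arm([
  [0, 0, 0, 0, 40, -20, 80],
  [0, 0, 0, 0, 90, -40, 80],
  [0, 0, 0, 0, 150, -60, 80],
  [0, 0, 0, 0, 210, -60, 80],
  [0, 0, 0, 0, 250, -60, 80],
  [0, 0, 0, 0, 250, -60, 80],
  [0, 0, 0, 0, 250, -60, 80],
])

```text
t: 41.38
eef_pos: [0.5095, 0.2742, 0.2486]
tool_rot: [-0.0, -0.09, 0.996, -0.0]
contact_force: [0.6, -0.9, -0.4]
gripper_width: 0.936
grasp_force: 0.0
```

```bash
python3 -c "
from h import *
o=bot.get_obs(); print(o['t'],o['eef_pos'])
p=shot('top'); s=shot('side')
a=cv2.resize(p['pixels'][90:220,250:490],None,fx=3,fy=3); cv2.imwrite('pics/t5.png',a[:,:,::-1])
cv2.imwrite('pics/s5.png',cv2.resize(s['pixels'][110:270,200:440],None,fx=3,fy=3)[:,:,::-1])
for q in(p,s):
  for th,z in(('can',.012),('bottle',.012),('jar',.012),('stone',.009)): print(th,[(x['score'],w(q,x['xy'],z)) for x in bot.tip_of(th,q)][:3])"
```

```text
41.375 [0.50945323 0.27418768 0.24856147]
can [(0.81, array([[ 0.35319037, -0.03804705]])), (0.65, array([[ 0.50659552, -0.02957747]]))]
bottle [(0.82, array([[ 0.58153822, -0.08587495]]))]
jar [(0.83, array([[0.55886904, 0.0422396 ]]))]
stone [(0.58, array([[ 0.52810827, -0.31840866]]))]
can [(0.61, array([[ 0.50591597, -0.04868721]]))]
bottle [(0.91, array([[ 0.57610113, -0.07657143]]))]
jar [(0.61, array([[0.55823906, 0.03513977]])), (0.42, array([[ 0.51307666, -0.33501214]]))]
stone [(0.49, array([[ 0.5172696 , -0.33650097]]))]
```

View pics/t5.png

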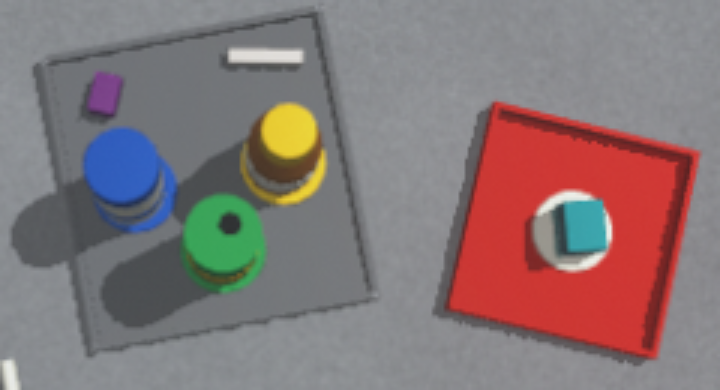

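View pics/s5.png

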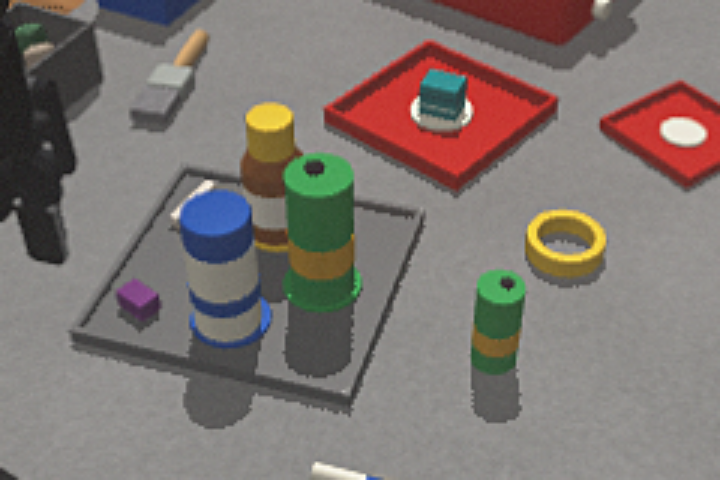

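Both pictures show the bottle, jar and can upright, each inside the rim of its own coaster; the jar is off by about 3–4 mm, well under 12 mm. The stone lies flat on the white pad. Handing in.

```bash
python3 -c "
from station import bot
print(bot.hand_in())"
```

```text
the job is handed in; nothing more can be done
None
```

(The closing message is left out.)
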